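# Press a heel block into the corner of the nailing jig

## Robot

A 6-joint arm with a two-finger parallel gripper is mounted at the origin on the work surface. World frame = base frame: x ahead of the robot, y to its left, z up, the work surface at z = 0. Lengths are in m, angles in rad, forces in N, time in s.
With the tool pointing down it reaches from about 0.35 to 0.775 m from the base axis. Payload 7.3 kg.
Tool frame: the origin (TCP) lies on the centre line of the jaws, within the pads' length; the fingertips stand 11 mm ahead of it and the grasp point (between the pads) lies 8 mm behind it; y points along the fingers, z is the direction in which the jaws open and shut, and the axes are right-handed (so a half turn about y gives the same grasp; the last joint's range is limited). The gripper opens to 92 mm and grips with 3 to 60 N. Pads are 19 mm wide; open, the fingers measure 130 mm over their backs; the gripper's body (75 mm by 190 mm) begins 47 mm behind the grasp point.
Start: joints at [-1.392, 0.342, 1.524, -0, 1.275, -0.146], TCP at [0.168, -0.498, 0.238] pointing down, gripper open.
Joint ranges: [-2.53, 2.53], [-0.77, 2.02], [0.04, 2.7], [-1, 4.14], [0.28, 2.66], [-3.11, 3.11]. Speed limits (rad/s): [2.57, 2.57, 3.14, 3.14, 3.14, 3.14].

## Interface

Orientations are given as [roll, pitch, yaw] about the fixed x, y, z axes, in that order (R = Rz(yaw) Ry(pitch) Rx(roll)).
In Python, from cell import robot, cams gives the robot as it stands.
- The arm moves only by the tool apply_moves, never from a script. Its argument "plan" is a list of rows, each a list of 7 numbers: the shift along the tool's x, y, z in m, then the turn, a rotation vector about the tool's x, y, z in degrees, then the gripper command: -1 is fully open, 1 is shut, values between are in proportion. A call has exactly 5 rows; each row is the pose to reach, as a shift and turn from the pose commanded when the call began, along the tool's axes at that moment; what a row does not reach only later rows make up. A row lasts 1/8 s, in which the tool goes at most 62.5 mm and 10.7 degrees, less where a joint would pass 70% of its speed; a pose out of reach is approached as far as the arm can. A call with a gripper value outside its range is refused whole. The fingers move at their own pace and stop on an object; "squeeze" is the grip in N (left out, the last holds). Time passes only in rows, so rows that repeat a pose let the fingers close, or fill a call up. It gives the time, the measured TCP pose, the force and the opening at its end, in the units of the state.
- robot.observe(): the state, without advancing time (a new reading comes with each control period).
- cams.read_camera(name): name is "scene" or "top" or "wrist"; returns the picture (400x640x3 uint8, blue, green, red); there is no depth.
- cams.calibration(name): a dict with "fx", "fy", "cx", "cy" (pixels), "extrinsics" (4x4, takes a point from world to camera coordinates); the wrist camera has in their place "T_tool_cam" (4x4, takes a point from camera to tool coordinates, whose origin is the TCP and whose axes are the tool frame's). Camera axes: x right, y up, looking along -z (the intrinsics and any distortion apply to the point x, -y, -z); pixel columns grow to the right and rows downward; lengths in m; the calibration is good to about 2 mm. A picture is of the moment at which its call begins: read the wrist's pose just before it. calibration takes no time and is no camera call.
- robot.hand_in(): hands the job in, once; it reports no verdict.
The state is a dict: "time": time; "qpos": joint angles; "qvel": joint speeds; "joint_efforts": joint torques, N m; "tool_pos": TCP position; "tool_rot": TCP orientation; "contact_force": force on the tool from outside, world axes, zero at the start; "torque": the same for the moment, N m; "opening": finger opening in m.
Only numpy, scipy, OpenCV 4.12 (cv2) and the standard library are available. Lean on these libraries where they do the work, as an engineer would, in place of code of your own. Each camera call takes 0.05 s, during which the arm holds its last target. There are 200 camera calls.

## Task

Swing the steel hasp off its stud and well clear of the corner of the nailing jig. Then stand the tall heel block, rubber side down, on the jig's bed and press it firmly into the corner, its flat front face against the long fence and its flat side against the short fence. Finish holding it there with the gripper, still pushing against both fences; leave everything else on the bench where it is.

Things in the scene. Friction and masses are not known exactly. Their poses are not given: they have to be found in the camera images.
- heel: the tall heel block, wood on 5 mm rubber, loose, standing on the bench, about 85 g. D-shaped from above: 60 (x) x 50 (y) x 45 mm high. Origin: centre of the underside. Flat front face at x = +30 mm; flat sides at y = +-25 mm run from x = -5 to +30 mm (grip across these, around x = +10); the back is a half round, 25 mm radius, to x = -30
- heel_breast (a point): middle of the lower edge of the heel block's flat front face: x = +30 mm, y = 0, z = 0 in the heel block's frame; axes as the heel block's
- jig: the nailing jig, fixed on the bench: steel bed 200 x 200 x 12 mm with two aluminium fences, 20 mm thick, 14 mm high (tops at z = 26 mm: a gripper can hold the block above them), meeting in a corner at x = +70, y = -70 mm. Origin: centre of the bed's underside, z up. Seated, the block's origin is at x = +40, y = -45, z = 12 mm, its x along the jig's x
- fence_long: the long fence, part of the jig; same origin and axes as the jig. It runs along y from -90 to +70 mm; its working face is at x = +70 mm and looks to -x
- fence_short: the short fence, part of the jig; same origin and axes as the jig. It runs along x from -60 to +70 mm; its working face is at y = -70 mm and looks to +y. An upright stud on it (8 mm across, top at z = 36 mm, at x = -16, y = -76 mm) is the hasp's catch
- hasp (a joint): angle of the swing hasp (rad): 0 = closed, hook round the stud, strap across the corner, pointing from its hinge along (-0.64, -0.77) in the jig's x, y; grows swinging level, clockwise seen from above, to its stop at 1.5 = fully open. Friction hinge, 0.05 N m, no spring: stays where left; may start up to 0.25 ajar. Steel strap 18 x 4 mm, 165 mm long, underside at z = 26.5 mm
- hasp_hinge (a point): the hasp's upright hinge axis, on top of the long fence at x = +80, y = +40, z = 26.5 mm in the jig. Its x axis points along the strap
- hasp_knob (a point): centre of the top of the hasp's upright round knob, 16 mm across, standing 34 mm high on the strap, 115 mm from the hinge axis; its top is 64.5 mm above the bench
- lift: low heel lift: same D outline as the heel block and same wood on rubber, but only 18 mm high (60 x 50 x 18 mm); not the one to use. Starts lying on the bench; origin centre of its underside (leave alone)
- tack_dish: round aluminium dish of tacks, 90 mm across, 22 mm high; origin centre of its underside (leave alone)
- hammer: hammer, 260 mm long, lying; origin at its middle, underside (leave alone)
- spool: grey thread spool standing, 44 mm across, 57 mm high; origin centre of its underside (leave alone)
- awl: awl lying, 145 mm long with its wooden handle, 26 mm thick; origin on its underside between handle and blade (leave alone)
- last: white plastic shoe last, 240 mm long, 90 mm high; origin under its middle (leave alone)
- brush: brush lying on the bench; origin at its middle, underside (leave alone)
- glue_jar: amber glass jar, 64 mm across, 85 mm high; origin centre of its underside (leave alone)
Mind the look-alikes: they are no part of the job. Several things look just like the heel: the one meant starts farthest to the robot's left.

How it is judged:
On the way:
1. the hasp is swung off its stud and clear of the corner (beyond 1.1 rad), before the heel block is on the jig (value of joint hasp above 1.1 rad and horizontal distance between heel_breast and jig above 0.12 m), for 0.2 s.
At the end, for the whole second after the job is handed in: Through the last second: gripper on the heel block and block on each fence with over 2 N; front and side faces within 4 mm of the fences, square and upright within 4 degrees, underside within 3 mm of the bed, at rest; hasp open beyond 1.1 rad; no other thing moved over 30 mm (contact force between heel and fence_long above 2 N and contact force between heel and fence_short above 2 N and contact force between the fingers and heel above 2 N and x of heel_breast in the frame of jig between 0.066 and 0.074 m and y of heel_breast in the frame of jig between -0.049 and -0.041 m and z of heel in the frame of jig between 0.009 and 0.015 m and angle between heel's own z axis and vertical below 0.07 rad and angle between the x axis of heel and the x axis of jig, either way round below 0.07 rad and linear speed of heel below 0.02 m/s and value of joint hasp above 1.1 rad); the arm keeps its last pose, push and grip.
It fails at once if another thing on the bench is moved by more than 30 mm (distance of any of lift, tack_dish, hammer, spool, awl, last, brush, glue_jar from where it was at the start of the episode above 0.03 m).
It also fails if it takes over 72 s, if anything falls off the work surface, if the arm or the gripper's body presses on something with over 40 N, if the wrist force passes 120 N, or if a joint passes its speed limit or range.

## Working session

There is one attempt and no reset: what is moved stays moved. The work goes in short steps, Python scripts to look and compute and a tool call to move; the robot and the scene stay as the last step left them, time stands still between calls to the robot, and variables do not carry over. Pictures are saved under pics/ and viewed, about 8 in all and at most 12, crops included, and the job is handed in when it is done.

Besides the shell and the picture viewer there is one more tool, called after ">>>" in YAML: its name, and indented under it one key for each argument. apply_moves: Moves the arm, as the interface text tells. Its arguments: {"type":"object","properties":{"plan":{"type":"array","items":{"type":"array","items":{"type":"number"}}},"squeeze":{"type":"number"}},"required":["plan"]}

```bash
mkdir -p pics; ls
python3 - <<'E'
from cell import robot,cams
import cv2,numpy as np
np.set_printoptions(precision=4,suppress=True)
print(robot.observe())
for n in ["top","scene"]:
    im=cams.read_camera(n); cv2.imwrite(f"pics/{n}0.png",im); print(n,cams.calibration(n))
print(cams.calibration("wrist"))
E
```

```text
pics
{'time': 0.0, 'qpos': array([-1.392 ,  0.3428,  1.525 , -0.    ,  1.2754, -0.146 ]), 'qvel': array([ 0.0015,  0.0007, -0.0001, -0.0007,  0.0018,  0.0004]), 'joint_efforts': array([  0.0007, -43.1238, -24.4221,   0.0718,   0.0559,  -0.0001]), 'tool_pos': array([ 0.1675, -0.4972,  0.237 ]), 'tool_rot': array([-1.5723,  0.0002, -2.8168]), 'contact_force': array([ 0.2281, -0.0856, -0.2344]), 'torque': array([-0.0042, -0.0229, -0.0306]), 'opening': 0.09214606115694175}
top {'fx': 382.31403227694483, 'fy': 382.31403227694483, 'cx': 325.51830987718944, 'cy': 195.51516128375582, 'extrinsics': array([[-0.01  , -0.9999,  0.0113, -0.0451],
       [ 0.9854, -0.0079,  0.17  , -0.5339],
       [-0.1699,  0.0129,  0.9854, -0.9671],
       [ 0.    ,  0.    ,  0.    ,  1.    ]])}
scene {'fx': 470.6713618644905, 'fy': 470.6713618644905, 'cx': 321.8753568696938, 'cy': 198.55035337341184, 'extrinsics': array([[ 0.1453,  0.9893, -0.0118, -0.0245],
       [-0.7899,  0.1232,  0.6007,  0.3933],
       [ 0.5958, -0.078 ,  0.7994, -1.9419],
       [ 0.    ,  0.    ,  0.    ,  1.    ]])}
{'fx': 284.0098891327907, 'fy': 284.0098891327907, 'cx': 325.376893969916, 'cy': 194.5939132689194, 'T_tool_cam': array([[ 0.0005, -0.9524, -0.3048, -0.0834],
       [ 0.0009,  0.3048, -0.9524, -0.1469],
       [ 1.    ,  0.0002,  0.001 ,  0.0004],
       [ 0.    ,  0.    ,  0.    ,  1.    ]])}
```

View pics/top0.png

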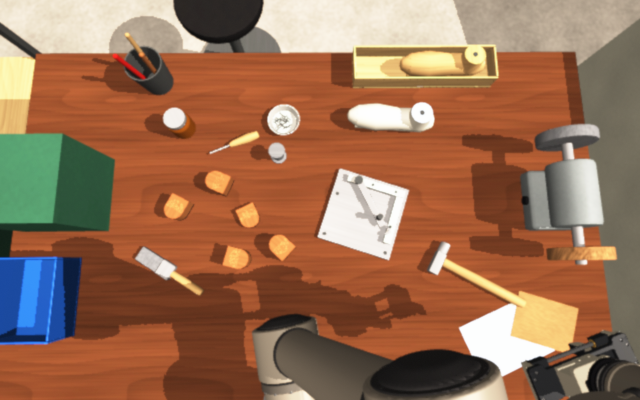

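View pics/scene0.png

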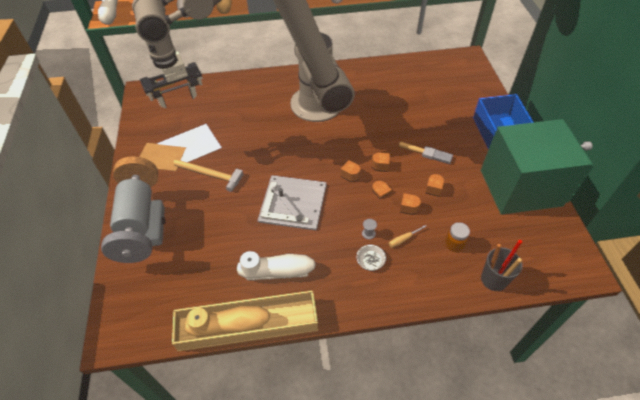

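Top view: five D-blocks, with the leftmost at about (176,207). The jig is around (363,213), turned, with the hasp across it. I'll enlarge both areas.

```bash
cat > h.py <<'E'
from cell import robot,cams
import cv2,numpy as np
from scipy.spatial.transform import Rotation as Ro
np.set_printoptions(precision=4,suppress=True)
def ray(n,uv,z,Tt=None):
    c=cams.calibration(n)
    d=np.array([(uv[0]-c['cx'])/c['fx'],-(uv[1]-c['cy'])/c['fy'],-1.])
    T=np.linalg.inv(c['extrinsics']) if Tt is None else Tt@c['T_tool_cam']
    o=T[:3,3]; d=T[:3,:3]@d
    return o+d*(z-o[2])/d[2]
def proj(n,P,Tt=None):
    c=cams.calibration(n)
    E=c['extrinsics'] if Tt is None else np.linalg.inv(Tt@c['T_tool_cam'])
    p=E[:3,:3]@np.asarray(P,float)+E[:3,3]
    return np.array([c['cx']-c['fx']*p[0]/p[2], c['cy']+c['fy']*p[1]/p[2]])
def tool():
    s=robot.observe(); T=np.eye(4); T[:3,:3]=Ro.from_euler('xyz',s['tool_rot']).as_matrix(); T[:3,3]=s['tool_pos']; return T
E
python3 - <<'E'
from h import *
t=cv2.imread("pics/top0.png"); s=cv2.imread("pics/scene0.png")
a=cv2.resize(t[165:275,310:420],(400,400),interpolation=cv2.INTER_CUBIC)
b=cv2.resize(t[165:275,155:300],(400,303),interpolation=cv2.INTER_CUBIC)
c=cv2.resize(s[145:220,335:455],(400,250),interpolation=cv2.INTER_CUBIC)
d=cv2.resize(s[170:235,250:335],(400,306),interpolation=cv2.INTER_CUBIC)
o=np.zeros((720,800,3),np.uint8);o[:400,:400]=a;o[:303,400:]=b;o[400:706,:400]=d;o[400:650,400:]=c
cv2.imwrite("pics/z.png",cv2.resize(o,(666,600)))
for n,im,lo in(("top",t,0),("scene",s,0)):
    hsv=cv2.cvtColor(im,cv2.COLOR_BGR2HSV)
    m=cv2.inRange(hsv,(8,130,150),(20,255,255))
    k,L,st,ce=cv2.connectedComponentsWithStats(m)
    for i in range(1,k):
        if st[i,4]>60: print(n,st[i],ce[i],ray(n,ce[i],.045))
print(*[proj("scene",ray("top",(176,207),z)) for z in (.045,.018)])
E
```

```text
top [126  36  19  21  88] [136.0455  46.6705] [0.9648 0.4813 0.045 ]
top [399  50  66  26 593] [434.6779  65.0894] [ 0.9055 -0.3624  0.045 ]
top [   11    52   606   308 89793] [322.9661 181.7357] [ 0.571  -0.0435  0.045 ]
top [466  63  17  13 108] [474.5556  69.6389] [ 0.8912 -0.4747  0.045 ]
top [355  79  55   2  65] [382.6154  79.1538] [ 0.8635 -0.2134  0.045 ]
top [  1 100   6  29  65] [  3.9538 113.3385] [0.7681 0.8247 0.045 ]
top [574 147  15  11 138] [581.3188 152.6014] [ 0.6468 -0.7485  0.045 ]
top [443 265  80  54 206] [488.4126 290.9466] [ 0.2829 -0.4637  0.045 ]
top [224 280  36  32 604] [247.005  294.3162] [0.2813 0.1515 0.045 ]
top [375 298  14  13 110] [381.7    304.1182] [ 0.2534 -0.1895  0.045 ]
top [244 319  24  49 454] [250.2952 341.7467] [0.1668 0.1405 0.045 ]
top [518 323  47  21 296] [543.2601 333.8581] [ 0.1766 -0.5934  0.045 ]
top [    0   324   179    76 10450] [ 91.1322 366.2273] [0.1145 0.5277 0.045 ]
top [503 368  32  32 664] [517.2319 386.0045] [ 0.0553 -0.516   0.045 ]
scene [ 89   1  46  28 449] [112.2361  16.8909] [-0.7107 -0.8878  0.045 ]
scene [309   
[... 561 characters left out ...]
1856 0.045 ]
scene [341 160  20  14 184] [350.7228 167.2989] [0.4025 0.0697 0.045 ]
scene [427 174  18  15 212] [435.5802 180.7311] [0.5084 0.3487 0.045 ]
scene [372 180  19  16 202] [380.5297 187.2624] [0.5072 0.1543 0.045 ]
scene [401 192  20  15 238] [410.2101 199.6303] [0.5744 0.2411 0.045 ]
scene [388 231  25  16 161] [399.3665 238.5776] [0.7188 0.1678 0.045 ]
scene [599 236  41  75 865] [622.2035 263.7225] [0.9092 0.8125 0.045 ]
scene [184 302  34   8  79] [199.4051 304.7722] [ 0.8503 -0.4583  0.045 ]
scene [201 306  73  27 950] [239.2221 319.4947] [ 0.9126 -0.3458  0.045 ]
scene [179 316  28  25 259] [188.0772 329.3475] [ 0.9201 -0.4891  0.045 ]
[433.8361 180.4392] [435.6258 185.8034]
```

View pics/z.png

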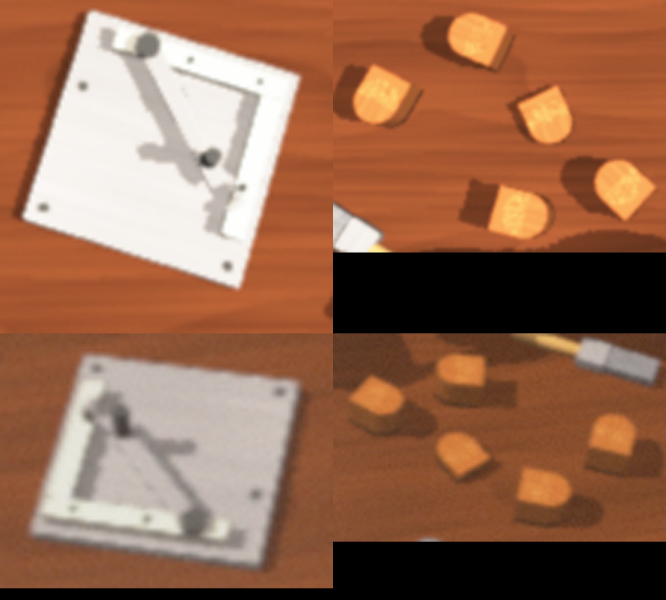

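Blocks: the leftmost one, at top (176,207), is tall; the short lift is the middle one, at top (247,214). The jig's hinge is at the top left of its crop, the knob near the stud, and the corner at the upper right. I'll take a coarse pose from the top view, then refine with the wrist camera.

Run:
```python
from h import *
t=cv2.imread("pics/top0.png"); hsv=cv2.cvtColor(t,cv2.COLOR_BGR2HSV)
m=cv2.inRange(hsv,(0,0,90),(179,70,255)); m[:, :305]=0; m[:,425:]=0; m[:150]=0; m[275:]=0
m=cv2.morphologyEx(m,cv2.MORPH_CLOSE,np.ones((5,5)))
cs,_=cv2.findContours(m,cv2.RETR_EXTERNAL,cv2.CHAIN_APPROX_NONE); c=max(cs,key=cv2.contourArea)
P=np.array([ray("top",p[0],.012)[:2] for p in c],np.float32)
r=cv2.minAreaRect(P); print("jig",r)
yaw=np.radians(r[2]); 
while yaw>np.pi/4: yaw-=np.pi/2
c0=np.array(r[0]); J=lambda x,y:c0+np.array([[np.cos(yaw),-np.sin(yaw)],[np.sin(yaw),np.cos(yaw)]])@[x,y]
H=J(.08,.04); 
k=ray("top",(310+208/666*800*110/400, 165+155/600*720*110/400),.0645)[:2]
d=k-H; print("yaw",np.degrees(yaw),"hinge",H,proj("top",[*H,.03]),"knob",k,np.linalg.norm(d),"hasp", -130+360-0-np.degrees(np.arctan2(d[1],d[0])-yaw)-360)
b=t[185:230,155:200]; hb=cv2.cvtColor(b,cv2.COLOR_BGR2HSV); 
m=cv2.inRange(hb,(8,100,190),(25,255,255)); print(m.sum()/255)
print(hb[22,21],hb[2,2],hb[22,40])
T=tool(); print(T)
```

```text
jig ((0.490654319524765, -0.15228402614593506), (0.202238529920578, 0.201911062002182), 71.76323699951172)
yaw -18.236763000488274 hinge [ 0.5792 -0.1393] [358.2064 179.6824] knob [ 0.4752 -0.1864] 0.11416129438709353 hasp 7.385288176484437
443.0
[ 19 147 252] [  9 180 153] [ 10 182 184]
[[-0.9477 -0.0002  0.3191  0.1675]
 [-0.3191  0.0013 -0.9477 -0.4972]
 [-0.0002 -1.     -0.0013  0.2371]
 [ 0.      0.      0.      1.    ]]
```

>>> apply_moves:
  plan:
    - [-0.055, 0.012, -0.0275, 0, 0, 0, -1]
    - [-0.11, 0.024, -0.055, 0, -1.5, 0, -1]
    - [-0.165, 0.036, -0.083, 0, -3, 0, -1]
    - [-0.22, 0.048, -0.11, 0, -4.5, 0, -0.5]
    - [-0.275, 0.06, -0.138, 0, -5.8, 0, 0.48]

```text
time: 0.72
tool_pos: [0.3845, -0.2781, 0.1774]
tool_rot: [-1.571, -0.0, -2.715]
contact_force: [1.5, -1.2, -0.4]
opening: 0.0767
```

>>> apply_moves:
  plan:
    - [-0.055, 0.006, -0.02, 0, 0, 0, 0.48]
    - [-0.11, 0.012, -0.046, 0, 0, 0, 0.48]
    - [-0.11, 0.012, -0.046, 0, 0, 0, 0.48]
    - [-0.11, 0.012, -0.046, 0, 0, 0, 0.48]
    - [-0.11, 0.012, -0.046, 0, 0, 0, 0.48]

```text
time: 1.35
tool_pos: [0.4639, -0.1935, 0.1659]
tool_rot: [-1.571, -0.0, -2.717]
contact_force: [0.1, -0.1, -0.3]
opening: 0.027
```

Run:
```python
from h import *
T=tool(); im=cams.read_camera("wrist"); cv2.imwrite("pics/w1.png",im); np.save("w1.npy",T); print(T, robot.observe()['time'])
yaw=np.radians(-18.24);c0=np.array([.4907,-.1523])
J=lambda x,y:c0+np.array([[np.cos(yaw),-np.sin(yaw)],[np.sin(yaw),np.cos(yaw)]])@[x,y]
for n,q in dict(hinge=(.08,.04,.0305),stud=(-.016,-.076,.036),corner=(.07,-.07,.026),cornbed=(.07,-.07,.012)).items(): print(n,J(*q[:2]),proj("wrist",[*J(*q[:2]),q[2]],T))
print("knob",proj("wrist",[.4752,-.1864,.0645],T))
```

```text
[[-0.9114 -0.0002  0.4115  0.4639]
 [-0.4115 -0.0003 -0.9114 -0.1935]
 [ 0.0003 -1.      0.0001  0.1659]
 [ 0.      0.      0.      1.    ]] 1.4
hinge [ 0.5792 -0.1393] [322.9704  52.3111]
stud [ 0.4517 -0.2195] [343.1216 209.7164]
corner [ 0.5353 -0.2407] [397.3965 143.1745]
cornbed [ 0.5353 -0.2407] [394.1848 141.4041]
knob [323.1233 184.7939]
```

View pics/w1.png

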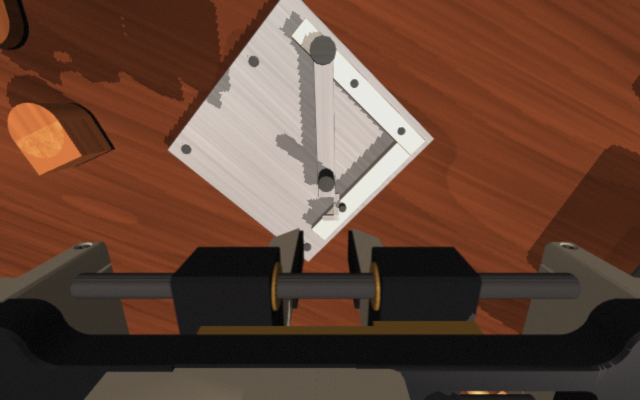

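Wrist view: knob top at about (325.5,179), hinge at (322,50), stud at (342,208), all within about 2–6 px of prediction. Bed corners are at (433,138) and (168,150).

Run:
```python
from h import *
T=np.load("w1.npy")
k=ray("wrist",(325.5,178.5),.0645,T)[:2]; h=ray("wrist",(322,50),.032,T)[:2]; s=ray("wrist",(342,208),.036,T)[:2]
print("knob",k,"hinge",h,"stud",s)
d=s-h; j=np.array([-.096,-.116]); print("yaw",np.degrees(np.arctan2(d[1],d[0])-np.arctan2(j[1],j[0])),np.linalg.norm(d),np.linalg.norm(j))
print("bedcorners",ray("wrist",(433,138),.012,T),ray("wrist",(168,150),.012,T))
yaw=np.radians(-18.24);c0=np.array([.4907,-.1523])
J=lambda x,y:c0+np.array([[np.cos(yaw),-np.sin(yaw)],[np.sin(yaw),np.cos(yaw)]])@[x,y]
print(J(.1,-.1),J(-.1,.1))
dk=k-h; print("r",np.linalg.norm(dk),"ang",np.degrees(np.arctan2(dk[1],dk[0])))
# refine: average; arc targets in current tool frame
h=(h+J(.08,.04))/2; 
a0=np.arctan2(*(k-h)[::-1]); r=np.linalg.norm(k-h); print(r,np.degrees(a0),"hasp",np.degrees(-2.265-(a0-np.radians(-18))))
print("knob in tool",(T[:3,:3].T@(np.r_[k,.05]-T[:3,3])), "tool z ang",np.degrees(np.arctan2(T[1,2],T[0,2])))
```

```text
knob [ 0.4815 -0.1859] hinge [ 0.5803 -0.1379] stud [ 0.453  -0.2176]
yaw -18.3591335529142 0.15025508523336753 0.1505722417977497
bedcorners [ 0.5551 -0.276   0.012 ] [ 0.4288 -0.0266  0.012 ]
[ 0.5544 -0.2786] [ 0.427 -0.026]
r 0.10993167821916096 ang -154.08788273989612
0.10910389560609769 -154.2983500463223 hasp 6.523409449190827
knob in tool [-0.0191  0.1159  0.0003] tool z ang -65.69988665278031
```

>>> apply_moves:
  plan:
    - [-0.013, 0.0, 0, 0, 1, 0, 0.48]
    - [-0.013, 0.05, 0, 0, 1, 0, 0.48]
    - [-0.013, 0.09, 0, 0, 1, 0, 0.48]
    - [-0.013, 0.116, 0, 0, 1, 0, 0.48]
    - [-0.013, 0.116, 0, 0, 1, 0, 0.48]

```text
time: 2.02
tool_pos: [0.4748, -0.1874, 0.0485]
tool_rot: [-1.574, -0.003, -2.735]
contact_force: [0.9, -0.1, 0.6]
opening: 0.0235
```

>>> apply_moves:
  plan:
    - [-0.0011, 0, -0.016, 0, 8, 0, 0.48]
    - [-0.0045, 0, -0.0317, 0, 16, 0, 0.48]
    - [-0.0099, 0, -0.0468, 0, 24, 0, 0.48]
    - [-0.0175, 0, -0.0609, 0, 32, 0, 0.48]
    - [-0.0244, 0, -0.0708, 0, 38, 0, 0.48]

```text
time: 2.65
tool_pos: [0.4713, -0.1128, 0.0516]
tool_rot: [-1.57, 0.002, 2.882]
contact_force: [-1.2, -0.5, 0.3]
opening: 0.0235
```

>>> apply_moves:
  plan:
    - [-0.0011, 0, -0.016, 0, 8, 0, 0.48]
    - [-0.0045, 0, -0.0317, 0, 16, 0, 0.48]
    - [-0.0099, 0, -0.0468, 0, 24, 0, 0.48]
    - [-0.0175, 0, -0.0609, 0, 32, 0, 0.48]
    - [-0.0244, 0, -0.0708, 0, 38, 0, 0.48]

```text
time: 3.28
tool_pos: [0.5132, -0.0504, 0.0517]
tool_rot: [-1.572, 0.002, 2.219]
contact_force: [0.2, -1.1, -0.5]
opening: 0.0236
```

>>> apply_moves:
  plan:
    - [0, -0.06, 0, 0, 0, 0, 0.48]
    - [0, -0.12, 0, 0, 0, 0, 0.48]
    - [0.05, -0.13, -0.035, 0, 0, 0, -1]
    - [0.1, -0.13, -0.07, 0, 0, 0, -1]
    - [0.15, -0.13, -0.105, 0, 0, 0, -1]

```text
time: 3.9
tool_pos: [0.505, 0.1339, 0.1823]
tool_rot: [-1.574, 0.002, 2.222]
contact_force: [1.0, 0.5, -0.0]
opening: 0.0492
```

>>> apply_moves:
  plan:
    - [0.045, -0.02, -0.032, 0, 0, 0, -1]
    - [0.09, -0.03, -0.064, 0, 0, 0, -1]
    - [0.13, -0.03, -0.09, 0, 0, 0, -1]
    - [0.13, -0.03, -0.09, 0, 0, 0, -1]
    - [0.13, -0.03, -0.09, 0, 0, 0, -1]

```text
time: 4.53
tool_pos: [0.4972, 0.2901, 0.2109]
tool_rot: [-1.572, 0.001, 2.223]
contact_force: [0.4, 0.1, -0.3]
opening: 0.0912
```

Run:
```python
from h import *
T=tool(); im=cams.read_camera("wrist"); np.save("w2.npy",T); print(T, robot.observe()['time'])
t=cams.read_camera("top"); cv2.imwrite("pics/top2.png",t); cv2.imwrite("pics/wr2.png",im)
o=np.zeros((600,640,3),np.uint8); o[:400]=im; o[400:600,:200]=cv2.resize(t[165:275,310:420],(200,200)); 
cv2.imwrite("pics/w2.png",o)
```

```text
[[-0.6072  0.0011 -0.7945  0.4972]
 [ 0.7945 -0.0001 -0.6072  0.2901]
 [-0.0008 -1.     -0.0008  0.2109]
 [ 0.      0.      0.      1.    ]] 4.575
```

View pics/w2.png

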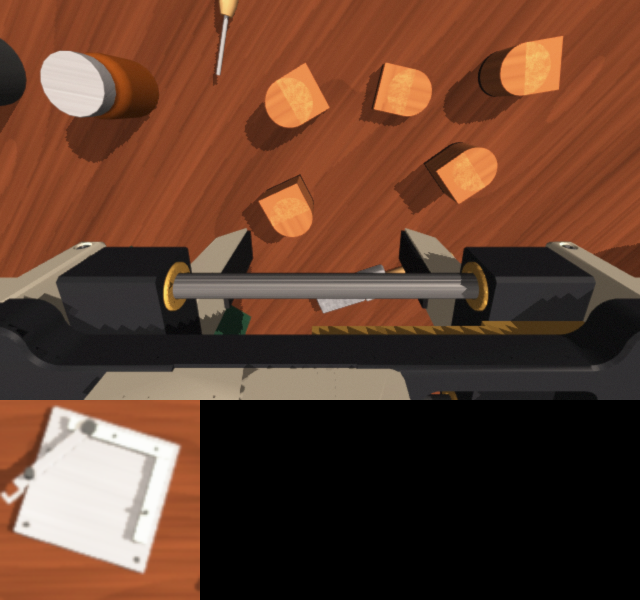

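The hasp is now wide open. The leftmost block sits at about (286,210) in the wrist view, with its flat front edge running about (259,203)–(299,182) and the round back toward the image bottom.

Run:
```python
from h import *
T=np.load("w2.npy"); im=cv2.imread("pics/wr2.png")
print(proj("wrist",[.511,.345,.045],T))
hsv=cv2.cvtColor(im,cv2.COLOR_BGR2HSV); print(hsv[215,287],hsv[190,295],hsv[186,285],hsv[180,303],hsv[165,285])
m=cv2.inRange(hsv,(0,90,190),(25,255,255)); m=cv2.morphologyEx(m,cv2.MORPH_OPEN,np.ones((3,3)))
k,L,st,ce=cv2.connectedComponentsWithStats(m); 
for i in range(1,k):
    if st[i,4]>300: print(i,st[i],ce[i])
i=L[212,287]; c=cv2.findContours((L==i).astype(np.uint8),cv2.RETR_EXTERNAL,cv2.CHAIN_APPROX_NONE)[0][0]
P=np.array([ray("wrist",p[0],.045,T)[:2] for p in c],np.float32)
r=cv2.minAreaRect(P); print(r, cv2.boxPoints(r))
M=cv2.moments(P); ctr=np.array([M['m10'],M['m01']])/M['m00']; print("area centroid",ctr, "box",r[0])
v=np.array(r[0])-ctr  # box centre lies behind centroid -> front = -v
print("front dir",np.degrees(np.arctan2(-v[1],-v[0])),np.linalg.norm(v))
```

```text
[288.1701 209.6076]
[ 15 162 239] [ 12 173 233] [ 10 174  88] [  9 175 108] [  9 185 142]
2 [ 501   36   62   59 2910] [532.8574  66.6952]
3 [ 375   63   57   53 2291] [402.8769  90.5426]
4 [ 265   64   63   63 2629] [294.5306  97.9954]
5 [ 438  148   59   55 2078] [468.9779 172.5342]
6 [ 260  185   52   52 1822] [287.9468 211.5999]
((0.5070271492004395, 0.3489283323287964), (0.04990583658218384, 0.05986864119768143), 62.46242904663086) [[0.4689 0.3406]
 [0.522  0.313 ]
 [0.5451 0.3572]
 [0.492  0.3849]]
area centroid [0.5091 0.3479] box (0.5070271492004395, 0.3489283323287964)
front dir -26.73197649287534 0.0023555381337125596
```

>>> apply_moves:
  plan:
    - [0.0318, 0.02, -0.0478, 0, -9, 0, -0.63]
    - [0.0318, 0.05, -0.0478, 0, -18, 0, -0.63]
    - [0.0318, 0.08, -0.0478, 0, -25, 0, -0.63]
    - [0.0318, 0.13, -0.0478, 0, -25, 0, -0.63]
    - [0.0318, 0.13, -0.0478, 0, -25, 0, -0.63]

```text
time: 5.25
tool_pos: [0.5138, 0.3426, 0.0766]
tool_rot: [-1.564, -0.005, 2.658]
contact_force: [0.3, 0.2, 0.2]
opening: 0.0754
```

Run:
```python
from h import *
T=tool(); print(T, robot.observe()['qpos'])
g=np.array([.5159,.3444,.030]); print("remaining in tool",T[:3,:3].T@(g-T[:3,3]),"z ang",np.degrees(np.arctan2(T[1,2],T[0,2])))
```

```text
[[-0.8853 -0.0076 -0.4649  0.5138]
 [ 0.465  -0.0041 -0.8853  0.3426]
 [ 0.0048 -1.      0.0071  0.0766]
 [ 0.      0.      0.      1.    ]] [ 0.4642  0.6703  1.4435 -0.0003  1.0364  2.5188]
remaining in tool [-0.0013  0.0465 -0.0029] z ang -117.70737825892606
```

>>> apply_moves:
  plan:
    - [0, 0.03, 0, 0, 0, 0, -0.63]
    - [0, 0.051, 0, 0, 0, 0, -0.63]
    - [0, 0.051, 0, 0, 0, 0, -0.63]
    - [0, 0.051, 0, 0, 0, 0, -0.2]
    - [0, 0.051, 0, 0, 0, 0, 0.0]
  squeeze: 20

```text
time: 5.88
tool_pos: [0.5166, 0.3455, 0.0307]
tool_rot: [-1.573, 0.002, 2.66]
contact_force: [0.1, -1.1, -0.2]
opening: 0.0595
```

Run:
```python
from h import *
T=tool(); s=robot.observe(); print(T,s['opening'],s['contact_force'])
g=np.array([.5159,.3444,.030]); print("remaining in tool",T[:3,:3].T@(g-T[:3,3]))
```

```text
[[-0.8862  0.0025 -0.4634  0.5166]
 [ 0.4634  0.0011 -0.8862  0.3455]
 [-0.0017 -1.     -0.0022  0.0307]
 [ 0.      0.      0.      1.    ]] 0.059488374673093994 [ 0.0678 -1.1434 -0.1799]
remaining in tool [0.0001 0.0007 0.0013]
```

>>> apply_moves:
  plan:
    - [0, 0, 0, 0, 0, 0, 0.3]
    - [0, 0, 0, 0, 0, 0, 1]
    - [0, 0, 0, 0, 0, 0, 1]
    - [0, 0, 0, 0, 0, 0, 1]
    - [0, 0, 0, 0, 0, 0, 1]
  squeeze: 20

```text
time: 6.5
tool_pos: [0.5161, 0.3454, 0.0299]
tool_rot: [-1.572, 0.001, 2.66]
contact_force: [-1.6, -1.4, 6.6]
opening: 0.0495
```

>>> apply_moves:
  plan:
    - [0, -0.01, 0, 0, 0, 0, 1]
    - [0, -0.03, 0, 0, 0, 0, 1]
    - [0, -0.07, 0, 0, 0, 0, 1]
    - [0, -0.12, 0, 0, 0, 0, 1]
    - [0, -0.12, 0, 0, 0, 0, 1]

```text
time: 7.12
tool_pos: [0.5177, 0.3464, 0.1539]
tool_rot: [-1.578, 0.005, 2.66]
contact_force: [-0.3, -0.1, -1.4]
opening: 0.0499
```

Run:
```python
from h import *
T=tool(); s=robot.observe(); print(T,s['opening'],s['contact_force'],s['time'])
c0=np.array([.4913,-.1518]); yaw=np.radians(-18.3); R=np.array([[np.cos(yaw),-np.sin(yaw)],[np.sin(yaw),np.cos(yaw)]])
for nm,off in(("pre",(.035,-.030)),("near",(.042,-.033)),("seat",(.05,-.045))):
    g=np.r_[c0+R@off,.15]; print(nm,g,T[:3,:3].T@(g-T[:3,3]))
print("turn about tool y",-(np.degrees(yaw)+90-180-0-np.degrees(np.arctan2(T[1,2],T[0,2]))))
```

```text
[[-0.8863  0.0082 -0.463   0.5177]
 [ 0.463   0.0041 -0.8863  0.3464]
 [-0.0054 -1.     -0.0074  0.1539]
 [ 0.      0.      0.      1.    ]] 0.04986393394020267 [-0.2684 -0.0861 -1.396 ] 7.125
pre [ 0.5151 -0.1913  0.15  ] [-0.2466  0.0016  0.4778]
near [ 0.5208 -0.1963  0.15  ] [-0.254   0.0017  0.4796]
seat [ 0.5246 -0.2102  0.15  ] [-0.2638  0.0016  0.4902]
turn about tool y -9.280119454712988
```

>>> apply_moves:
  plan:
    - [-0.0247, 0, 0.0478, 0, -2, 0, 1]
    - [-0.0493, 0, 0.0956, 0, -4, 0, 1]
    - [-0.074, 0, 0.1434, 0, -6, 0, 1]
    - [-0.0986, 0, 0.1911, 0, -8, 0, 1]
    - [-0.1233, 0, 0.2389, 0, -9.2, 0, 1]

```text
time: 7.75
tool_pos: [0.5134, 0.0748, 0.1481]
tool_rot: [-1.57, -0.001, 2.822]
contact_force: [1.3, 0.2, -0.6]
opening: 0.0499
```

```bash
cat > rem.py <<'E'
from h import *
T=tool(); s=robot.observe(); print(s['tool_pos'],s['tool_rot'],s['opening'],s['contact_force'],s['time'])
c0=np.array([.4913,-.1518]); yaw=np.radians(-18.3); R=np.array([[np.cos(yaw),-np.sin(yaw)],[np.sin(yaw),np.cos(yaw)]])
for nm,off in(("pre",(.035,-.030)),("near",(.042,-.035)),("seat",(.05,-.045))):
    g=np.r_[c0+R@off,.15]; print(nm,g,T[:3,:3].T@(g-T[:3,3]))
print("turn about tool y",-(np.degrees(yaw)+90-180-0-np.degrees(np.arctan2(T[1,2],T[0,2]))))
E
python3 rem.py
```

```text
[0.5134 0.0748 0.1481] [-1.5703 -0.0014  2.8216] 0.04987321539064705 [ 1.3096  0.2154 -0.6276] 7.75
pre [ 0.5151 -0.1913  0.15  ] [-0.0853 -0.0019  0.252 ]
near [ 0.5202 -0.1982  0.15  ] [-0.0923 -0.0019  0.257 ]
seat [ 0.5246 -0.2102  0.15  ] [-0.1003 -0.0019  0.267 ]
turn about tool y -0.03217806695545278
```

>>> apply_moves:
  plan:
    - [-0.017, 0, 0.05, 0, 0, 0, 1]
    - [-0.034, 0, 0.1, 0, 0, 0, 1]
    - [-0.051, 0, 0.15, 0, 0, 0, 1]
    - [-0.068, 0, 0.2, 0, 0, 0, 1]
    - [-0.085, 0, 0.25, 0, 0, 0, 1]

```text
time: 8.38
tool_pos: [0.5153, -0.1891, 0.148]
tool_rot: [-1.571, -0.002, 2.82]
contact_force: [0.6, -0.6, -1.4]
opening: 0.0496
```

>>> apply_moves:
  plan:
    - [0, 0.02, 0, 0, 0, 0, 1]
    - [0, 0.04, 0, 0, 0, 0, 1]
    - [0, 0.05, 0, 0, 0, 0, 1]
    - [0, 0.05, 0, 0, 0, 0, 1]
    - [0, 0.05, 0, 0, 0, 0, 1]

```text
time: 9.0
tool_pos: [0.5164, -0.1876, 0.0995]
tool_rot: [-1.571, 0.001, 2.821]
contact_force: [-0.5, 0.0, 0.2]
opening: 0.05
```

```bash
python3 rem.py
python3 - <<'E'
from h import *
T=tool(); im=cams.read_camera("wrist"); np.save("w3.npy",T); cv2.imwrite("pics/w3.png",im)
s=cams.read_camera("scene"); cv2.imwrite("pics/s3.png",s)
E
```

```text
[ 0.5164 -0.1876  0.0995] [-1.5705  0.001   2.821 ] 0.04997229021815379 [-0.4995  0.0112  0.205 ] 9.0
pre [ 0.5151 -0.1913  0.15  ] [ 0.0001 -0.0505  0.0039]
near [ 0.5202 -0.1982  0.15  ] [-0.0069 -0.0505  0.0089]
seat [ 0.5246 -0.2102  0.15  ] [-0.015  -0.0505  0.0189]
turn about tool y -0.06604484178713221
```

View pics/w3.png

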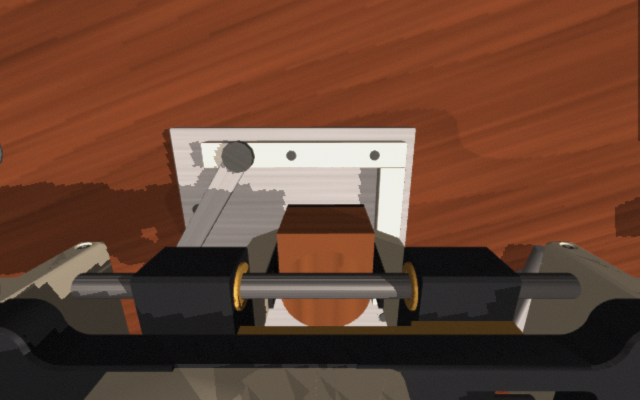

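Wrist view: the block is gripped square (front edge level at row 233). The jig's far edge is level at row 129, corner about (414,128), and the fence's inner top corner is about (379,168), so yaw matches.

Run:
```python
from h import *
T=np.load("w3.npy"); c0=np.array([.4913,-.1518]); yaw=np.radians(-18.3); R=np.array([[np.cos(yaw),-np.sin(yaw)],[np.sin(yaw),np.cos(yaw)]])
j=lambda uv,z: R.T@(ray("wrist",uv,z,T)[:2]-c0)
print("bed corners in jig (exp .1,-.1 / .1,.1)",j((414.5,128.5),.012),j((170,129),.012))
print("fence inner (.07,-.07)",j((379,168),.026))
zt=T[2,3]-.030+.045
print("heel front top corners",j((277,233),zt),j((374,233),zt), "tcp jig",R.T@(T[:2,3]-c0))
```

```text
bed corners in jig (exp .1,-.1 / .1,.1) [ 0.0995 -0.098 ] [0.0994 0.0993]
fence inner (.07,-.07) [ 0.0701 -0.0685]
heel front top corners [ 0.0558 -0.0014] [ 0.0557 -0.0508] tcp jig [ 0.0351 -0.0261]
```

>>> apply_moves:
  plan:
    - [0, 0.02, 0, 0, 0, 0, 1]
    - [0, 0.04, 0, 0, 0, 0, 1]
    - [0, 0.05, 0, 0, 0, 0, 1]
    - [0, 0.056, 0, 0, 0, 0, 1]
    - [0, 0.056, 0, 0, 0, 0, 1]

```text
time: 9.72
tool_pos: [0.5162, -0.1877, 0.043]
tool_rot: [-1.571, 0.0, 2.821]
contact_force: [0.9, -1.2, -1.4]
opening: 0.0498
```

>>> apply_moves:
  plan:
    - [0, 0.0005, 0, 0, 0, 0, 1]
    - [0, 0.001, 0, 0, 0, 0, 1]
    - [0, 0.0015, 0, 0, 0, 0, 1]
    - [0, 0.002, 0, 0, 0, 0, 1]
    - [0, 0.002, 0, 0, 0, 0, 1]

```text
time: 10.35
tool_pos: [0.5162, -0.1878, 0.0419]
tool_rot: [-1.571, 0.001, 2.821]
contact_force: [-2.5, 0.3, 7.4]
opening: 0.0497
```

>>> apply_moves:
  plan:
    - [0, -0.001, 0, 0, 0, 0, 1]
    - [-0.005, -0.001, 0.006, 0, 0, 0, 1]
    - [-0.009, -0.001, 0.011, 0, 0, 0, 1]
    - [-0.0125, -0.001, 0.015, 0, 0, 0, 1]
    - [-0.0125, -0.001, 0.015, 0, 0, 0, 1]

```text
time: 10.98
tool_pos: [0.5236, -0.2067, 0.0419]
tool_rot: [-1.57, 0.001, 2.82]
contact_force: [0.1, -0.9, 0.5]
opening: 0.0502
```

>>> apply_moves:
  plan:
    - [-0.0005, 0, 0.0005, 0, 0, 0, 1]
    - [-0.001, 0, 0.001, 0, 0, 0, 1]
    - [-0.0015, 0, 0.0015, 0, 0, 0, 1]
    - [-0.002, 0, 0.002, 0, 0, 0, 1]
    - [-0.002, 0, 0.002, 0, 0, 0, 1]

```text
time: 11.6
tool_pos: [0.5244, -0.2084, 0.0419]
tool_rot: [-1.571, -0.0, 2.821]
contact_force: [0.2, -0.1, 2.6]
opening: 0.05
```

```bash
cat > f.py <<'E'
from h import *
T=tool(); s=robot.observe(); c0=np.array([.4913,-.1518]); a=np.radians(-18.35); R=np.array([[np.cos(a),-np.sin(a)],[np.sin(a),np.cos(a)]])
f=s['contact_force']; print("tcp jig",R.T@(s['tool_pos'][:2]-c0),s['tool_pos'][2],"F jig",R.T@f[:2],f[2],"rot",s['tool_rot'],s['time'])
E
python3 f.py
```

```text
tcp jig [ 0.0492 -0.0433] 0.041926514737404476 F jig [0.2315 0.0009] 2.6081615849551296 rot [-1.5707 -0.      2.8206] 11.6
```

>>> apply_moves:
  plan:
    - [-0.0005, 0, 0.0005, 0, 0, 0, 1]
    - [-0.001, 0, 0.001, 0, 0, 0, 1]
    - [-0.0012, 0, 0.0015, 0, 0, 0, 1]
    - [-0.0012, 0, 0.0015, 0, 0, 0, 1]
    - [-0.0012, 0, 0.0015, 0, 0, 0, 1]

```text
time: 12.22
tool_pos: [0.5249, -0.2095, 0.0419]
tool_rot: [-1.572, -0.001, 2.821]
contact_force: [-1.7, 4.8, 3.7]
opening: 0.0499
```

```bash
python3 f.py
```

```text
tcp jig [ 0.05   -0.0442] 0.04190756436110623 F jig [-3.154   3.9655] 3.6773537455152936 rot [-1.5715 -0.0009  2.8206] 12.225
```

>>> apply_moves:
  plan:
    - [-0.0004, 0, 0.0003, 0, 0, 0, 1]
    - [-0.0008, 0, 0.0006, 0, 0, 0, 1]
    - [-0.001, 0, 0.0008, 0, 0, 0, 1]
    - [-0.001, 0, 0.0008, 0, 0, 0, 1]
    - [-0.001, 0, 0.0008, 0, 0, 0, 1]
  squeeze: 30

```text
time: 12.85
tool_pos: [0.5249, -0.2096, 0.0419]
tool_rot: [-1.573, -0.003, 2.821]
contact_force: [-3.0, 9.4, 7.5]
opening: 0.0495
```

```bash
python3 f.py
```

```text
tcp jig [ 0.0501 -0.0443] 0.0419224099017492 F jig [-5.7683  7.9388] 7.543548376642583 rot [-1.5726 -0.003   2.8206] 12.85
```

>>> apply_moves:
  plan:
    - [-0.0005, -0.0005, 0.0003, 0, 0, 0, 1]
    - [-0.001, -0.0007, 0.0006, 0, 0, 0, 1]
    - [-0.0015, -0.0007, 0.001, 0, 0, 0, 1]
    - [-0.002, -0.0007, 0.0013, 0, 0, 0, 1]
    - [-0.002, -0.0007, 0.0013, 0, 0, 0, 1]

```text
time: 13.48
tool_pos: [0.525, -0.2097, 0.042]
tool_rot: [-1.575, -0.007, 2.821]
contact_force: [-6.8, 14.1, 7.8]
opening: 0.0498
```

```bash
python3 f.py
```

```text
tcp jig [ 0.0502 -0.0444] 0.042019552362361885 F jig [-10.885   11.2416] 7.787669799698836 rot [-1.5745 -0.0074  2.8207] 13.475
```

>>> apply_moves:
  plan:
    - [-0.0005, 0, 0.0003, 0, 0, 0, 1]
    - [-0.0005, 0, 0.0003, 0, 0, 0, 1]
    - [-0.0005, 0, 0.0003, 0, 0, 0, 1]
    - [-0.0005, 0, 0.0003, 0, 0, 0, 1]
    - [-0.0005, 0, 0.0003, 0, 0, 0, 1]

```text
time: 14.1
tool_pos: [0.525, -0.2097, 0.042]
tool_rot: [-1.575, -0.008, 2.821]
contact_force: [-6.8, 15.3, 10.6]
opening: 0.0499
```

```bash
python3 f.py
python3 - <<'E'
from h import *
im=cams.read_camera("wrist"); t=cams.read_camera("top"); s=cams.read_camera("scene")
o=np.zeros((600,640,3),np.uint8); o[:300,:480]=cv2.resize(im,(480,300)); o[300:,:300]=cv2.resize(t[150:275,300:425],(300,300)); o[300:,300:]=cv2.resize(s[160:240,240:331],(340,300),interpolation=cv2.INTER_CUBIC)
cv2.imwrite("pics/fin.png",o)
t0=cv2.imread("pics/top0.png"); d=cv2.absdiff(t,t0).max(2)>60
k,L,st,ce=cv2.connectedComponentsWithStats(d.astype(np.uint8)); print([ (st[i,:5].tolist()) for i in range(1,k) if st[i,4]>40 and st[i,1]<260])
E
```

```text
tcp jig [ 0.0502 -0.0444] 0.042033826344242124 F jig [-11.2416  12.4307] 10.593998694630741 rot [-1.5749 -0.0084  2.8207] 14.1
[[43, 136, 414, 264, 45779], [265, 202, 28, 15, 54], [48, 208, 6, 14, 53], [318, 231, 17, 11, 81], [64, 258, 16, 80, 892]]
```

View pics/fin.png

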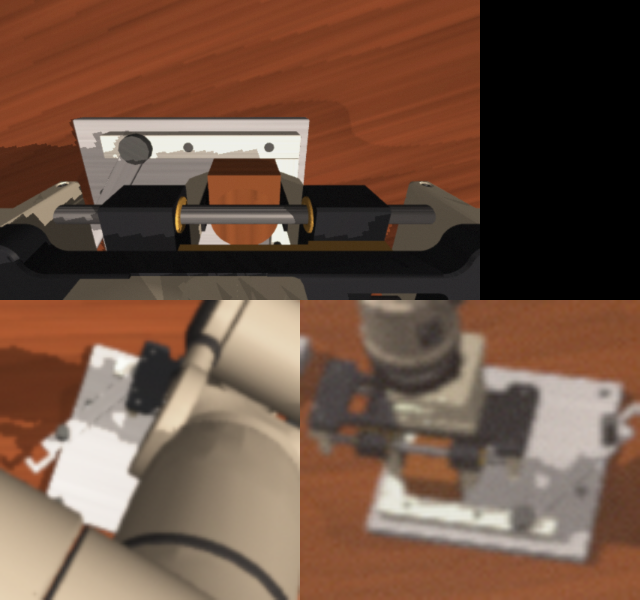

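The block is square against both fences and the hasp is open over the far side of the bed. Each fence push reads about 11–12 N and is steady, so I'm handing in.

```bash
python3 -c "
from cell import robot; print(robot.hand_in())"; python3 f.py
```

```text
the job is handed in; nothing more can be done
None
the job is handed in; nothing more can be done
```

I swung the hasp open by its knob, then picked up the leftmost tall heel block. I stood it rubber side down in the jig's corner and handed the job in at about 14 s, still gripping it and pushing.

Last checks before handing in:
- **Push on the fences:** the wrist force read about 11 N toward the long fence and 12 N toward the short one, steady over the last two moves. About 10 N pressed down on the bed. This is total force at the wrist, so bed friction may carry part of it; the force on each fence was not measured separately.
- **Position:** the gripper's position in the jig was (50.2, -44.4) mm, against an expected (50, -45). The gripper opening was 49.9 mm on the 50 mm block, with a 30 N grip commanded.
- **Tilt:** the tool tilted by about 0.5° under the push, well inside the 4° limit.
- **Hasp:** the camera pictures show it wide open. From the arc I moved it through, I estimate about 1.4 rad.
- **Other things on the bench:** I felt no unexpected contacts. A before-and-after picture comparison was inconclusive because the arm and its shadow covered much of the view.

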